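# Close the peg box: fold the flap and tuck it under the lip

### The arm

A 6-joint arm with a two-finger parallel gripper is mounted at the origin on the work surface. World frame = base frame: x ahead of the robot, y to its left, z up, the work surface at z = 0. Lengths are in m, angles in rad, forces in N, time in s.
With the tool pointing down it reaches from about 0.325 to 0.85 m from the base axis. Payload 4.4 kg.
Tool frame: the origin (TCP) lies at the very end of the fingers, on their centre line; the grasp point (between the pads) lies ctrl.tcp_to_grasp behind it (ctrl.tcp_to_grasp is the distance from the TCP to the grasp point, in m); z points along the fingers, y is the direction in which the jaws open and shut (so a half turn about z gives the same grasp; the last joint's range is limited). The gripper opens to 94 mm and grips with 3 to 60 N. Pads are 16 mm wide; open, the fingers measure 119 mm over their backs; the gripper's body (75 mm by 177 mm) begins 78 mm behind the grasp point.
Start: joints at [1.099, 0.207, 1.542, -0, 1.393, -0.15], TCP at [0.181, 0.546, 0.183] pointing down, gripper open.
Joint ranges: [-2.73, 2.73], [-0.86, 2.22], [0.23, 2.46], [-1.11, 4.25], [0.08, 2.63], [-2.82, 2.82]. Speed limits (rad/s): [2.79, 2.79, 3.14, 3.14, 3.14, 3.14].

### API

Orientations are given as a rotation vector (axis times angle).
In Python, from workcell import ctrl gives the robot as it stands. The module is installed in compiled form; this text tells all that it offers.
- The arm moves only by the tool play_rows, never from a script. Its argument "motion" is a list of rows, each an object with "travel": the shift along the tool's x, y, z in mm, a list of three; "roll": the turn about the tool's z in degrees; "hand": the closure, from -1 (fully open) to 1 (shut), so that 0 is half open. In form: [{"travel": [tx, ty, tz], "roll": roll, "hand": hand}, ...]. A call has exactly 8 rows; each row is the pose to reach, as a shift and turn from the pose measured when the call began, along the tool's axes at that moment; what a row does not reach only later rows make up. A row lasts 1/12 s, in which the tool goes at most 41.7 mm and 7.16 degrees, less where a joint would pass 70% of its speed; a pose out of reach is approached as far as the arm can. A call with a gripper value outside its range is refused whole. The fingers move at their own pace and stop on an object; "force" is the grip in N (left out, the last holds). Time passes only in rows, so rows that repeat a pose let the fingers close, or fill a call up. It gives the time, the measured TCP pose, the force and the opening at its end, in the units of the state.
- ctrl.state(): the state, without advancing time (a new reading comes with each control period).
- ctrl.camera(name): name is "side" or "top" or "wrist"; returns the picture (400x640x3 uint8, red, green, blue); there is no depth.
- ctrl.camera_model(name): a dict with "camera_matrix" (3x3 intrinsics, pixels), "k1" (the pictures are not rectified: a ray, as slopes to the right and down, at radius r is drawn at 1 + k1 r^2 times it, then the intrinsics apply), "position" and "rotation" of the camera in the world; the wrist camera has in their place "hand_eye" (4x4, takes a point from camera to tool coordinates, whose origin is the TCP and whose axes are the flange's). Camera axes: x right, y down, z forward; pixel columns grow to the right and rows downward; lengths in m; the calibration is good to about 2 mm. A picture is of the moment at which its call begins: read the wrist's pose just before it. camera_model takes no time and is no camera call.
- ctrl.hand_in(): hands the job in, once; it reports no verdict.
Trained networks look in the newest picture that a camera, given by its name, has taken for a name from the list of things; names that differ only in an ending like _2 or _b are one class to them, and where a whole thing is asked for, a point or a joint stands for the part that bears it (a point fixed in the world has none). Each returns a list of dicts, best first, with "p" (0 to 1); they miss things now and then, are a little off and sometimes report something else, mostly with a low value. They report only what shows in the picture. A call takes as long as a camera call. They do not tell look-alikes from the thing itself.
- ctrl.cut_out(camera, thing): "region" (400x640 bool, what is visible of it) and "box" ([left, top, right, bottom] in pixels, round what is visible of it).
- ctrl.tip_of(camera, thing): "location" ([column, row] in pixels: a listed point, or the origin of a listed thing).
The state is a dict: "time": time; "q": joint angles; "joint_velocities": joint speeds; "tau": joint torques, N m; "position": TCP position; "orientation": TCP orientation; "contact_force": force on the tool from outside, world axes, zero at the start; "moment": the same for the moment, N m; "grip_width": finger opening in m.
Only numpy, scipy, OpenCV 4.12 (cv2) and the standard library are available. Lean on these libraries where they do the work, as an engineer would, in place of code of your own. Each camera call takes 0.05 s, during which the arm holds its last target.

### The job

Close the white peg box: with a fingertip push its blue flap over and down flat, then push the flap along by its dark ridge until its front edge is tucked well under the orange lip, and let go so that it stays shut. Nothing is to be picked up: leave the box standing where it is, and do not disturb the bowl, the scrubber or the two clothespins beside it.

Things in the scene. Friction and masses are not known exactly. Their poses are not given: they have to be found in the camera images.
- pegbox: White plastic open-topped box of clothespins, loose on the concrete slab, 144 (x) x 120 (y) x 60 mm high, 1.2 to 1.6 kg. Origin: centre of its underside; z up. Its -x side, always turned roughly to the robot, carries the blue flap's hinge; on its +x side stands the orange lip. Hinge axis: along the box's y, at x = -58 mm, z = 63.5 mm while joint tuck is 0.
- hinge (a point): Middle of the flap's hinge axis; moves with joint tuck. The flap is a blue plate 4 mm thick centred on it: 112 mm wide from 3 to 79 mm from the axis, then a tongue 74 mm wide out to 98 mm. Closed it lies level, its upper face 65.5 mm above the slab. x axis: from the hinge towards the flap's front edge; z axis: out of its outer face (up when closed).
- flap (a joint): Flap angle, rad: 0 = folded down level over the box, 1.57 = upright, more = leaning back away from the lip (2.1 at most). The springy hinge (0.06 N m/rad, at rest at 1.7 rad, friction 0.035 N m) lifts the flap again if it is let go untucked.
- tuck (a joint): How far the flap with its hinge has been slid along the box's +x, towards and under the lip: 0 at the start, 0.016 m = end stop. Friction about 2.5 N; stays where left. The folded flap's front edge is 5 mm short of the lip at 0 and 11 mm under it at 0.016. Slid over 5 mm before the flap is folded down, the tongue would land on top of the lip.
- lip (a point): Middle of the lower near edge of the orange retaining lip, a bar fixed on the box, 88 mm wide, overhanging towards the hinge from x = 72 to x = 45 mm of the box, open beneath up to x = 64 mm. Underside 68.5 mm, top 74.5 mm above the slab; the gap over the closed flap is 3 mm. Axes as the box's.
- flap_edge (a point): Middle of the flap's front edge (the edge to be tucked), half-way through its thickness, 98 mm from the hinge axis. Axes as point hinge.
- ridge (a point): Middle of the hinge-side face of the dark blue ridge on the flap's outer face (the upper one when closed), 63 mm from the hinge axis, 5 mm above that face. The ridge is 80 mm wide, 6 mm thick and 10 mm high; push this face towards the lip to slide the flap. Axes as point hinge.
- bowl: White ceramic bowl, 110 mm across, 50 mm high; origin: centre of its underside. Leave alone.
- scrubber: Pink scrubber, 85 x 50 mm, 53 mm high with its knob; origin: centre of its underside. Leave alone.
- pin_a: Wooden clothespin lying flat, 75 x 15 x 14 mm, along its x; origin: centre of its underside. Leave alone.
- pin_b: A second such clothespin. Leave alone.
Not all that is in view belongs to the job. Of the things that look like the pegbox, the middle-sized one is meant.

How it is judged:
By the outcome, as a careful person would: the job done as asked, in the order asked, and still so for the second after the job is handed in, with the robot touching nothing.
It also fails if it takes over 38 s, if anything falls off the work surface, if the arm or the gripper's body presses on something with over 40 N, if the wrist force passes 120 N, or if a joint passes its speed limit or range.

## Working session

There is one attempt and no reset: what is moved stays moved. The work goes in short steps, Python scripts to look and compute and a tool call to move; the robot and the scene stay as the last step left them, time stands still between calls to the robot, and variables do not carry over. Pictures are saved under pics/ and viewed, and the job is handed in when it is done.

Besides the shell and the picture viewer there is one more tool, called after ">>>" as a command line: name --argument value ..., lists and objects as JSON in quotes. play_rows: Moves the arm, as the interface text tells. Its arguments: {"type":"object","properties":{"motion":{"type":"array","items":{"type":"object","properties":{"travel":{"type":"array","items":{"type":"number"}},"roll":{"type":"number"},"hand":{"type":"number"}}}},"force":{"type":"number"}},"required":["motion"]}

```bash
mkdir -p pics; python3 - <<'E'
from workcell import ctrl
import cv2
s=ctrl.state();print({k:(v if not hasattr(v,'round') else v) for k,v in s.items()},ctrl.tcp_to_grasp)
for n in("side","top","wrist"):
    im=ctrl.camera(n);cv2.imwrite(f"pics/{n}0.png",im[:,:,::-1]);print(n,ctrl.camera_model(n))
for n in("side","top"):
  for t in("pegbox","bowl","scrubber","pin_a"):
    print(n,t,[(round(d['p'],2),[round(x) for x in d['box']]) for d in ctrl.cut_out(n,t)])
  for t in("pegbox","hinge","lip","flap_edge","ridge"):
    print(n,t,[(round(d['p'],2),[round(x,1) for x in d['location']]) for d in ctrl.tip_of(n,t)])
E
```

```text
{'time': 0.0, 'q': array([ 1.09949771e+00,  2.07409993e-01,  1.54295548e+00, -1.56616479e-05,
        1.39349768e+00, -1.50490731e-01]), 'joint_velocities': array([-0.00188791, -0.00353027,  0.00046146, -0.00089746,  0.00013899,
       -0.00124019]), 'tau': array([ 7.89904552e-04, -3.70899010e+01, -2.81411147e+01,  6.98764343e-02,
        3.64757236e-02, -2.05471756e-04]), 'position': array([0.18093072, 0.5448813 , 0.18149584]), 'orientation': array([-0.50165248, -3.10059126,  0.00340218]), 'contact_force': array([ 0.36230699,  0.39160722, -0.36053796]), 'moment': array([-0.0008033 ,  0.04906249, -0.00133788]), 'grip_width': 0.09405638658943208} 0.0188
side {'camera_matrix': array([[454.69298976,   0.        , 321.21341163],
       [  0.        , 454.69298976, 190.45816973],
       [  0.        ,   0.        ,   1.        ]]), 'k1': 0.03110902320140001, 'position': array([0.33340604, 0.82861673, 0.58637996]), 'rotation': array([-0.38559413,  2.58710776, -1.41710629])}
top {'camera_matrix': array([[442.51519155,   0.        , 323.13859745],
       [  0.        , 442.51519155, 202.4432
[... 1479 characters left out ...]
332, 235]), (0.69, [201, 254, 272, 321]), (0.64, [314, 255, 417, 376]), (0.28, [266, 222, 326, 235])]
top bowl [(0.86, [241, 84, 293, 134]), (0.56, [268, 221, 326, 235])]
top scrubber [(0.55, [329, 107, 364, 146]), (0.54, [362, 182, 391, 201])]
top pin_a [(0.68, [216, 174, 239, 209])]
top pegbox [(0.92, [240.8, 285.5]), (0.87, [299.2, 200.9]), (0.67, [360.4, 308.4])]
top hinge [(0.89, [218.6, 298.4]), (0.86, [372.5, 358.8]), (0.78, [300.1, 225.0])]
top lip [(0.75, [301.6, 173.0]), (0.72, [360.5, 280.5]), (0.6, [248.6, 275.9])]
top flap_edge [(0.86, [246.9, 276.8]), (0.82, [362.2, 287.2]), (0.79, [294.7, 229.8])]
top ridge [(0.95, [295.1, 230.2]), (0.9, [243.2, 285.4]), (0.7, [361.9, 312.0])]
```

View pics/side0.png

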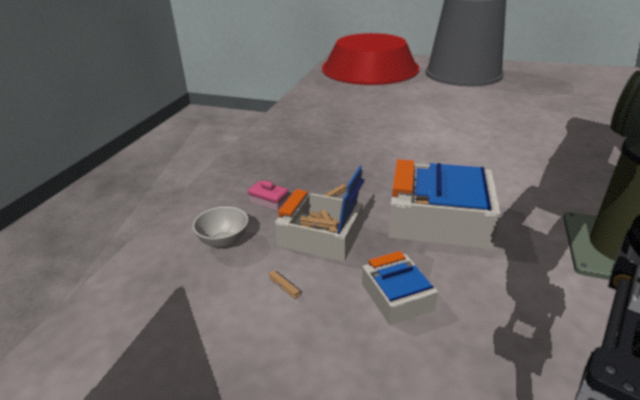

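View pics/top0.png

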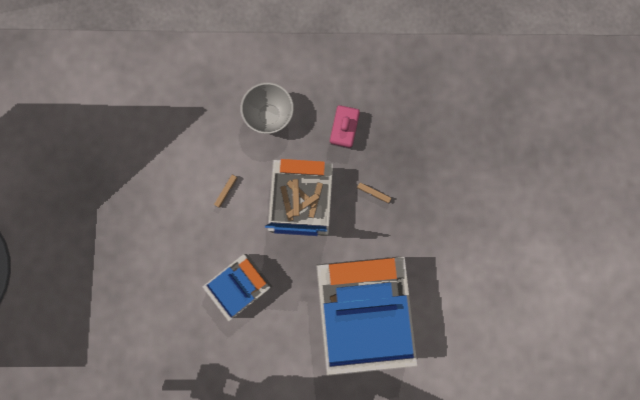

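View pics/wrist0.png

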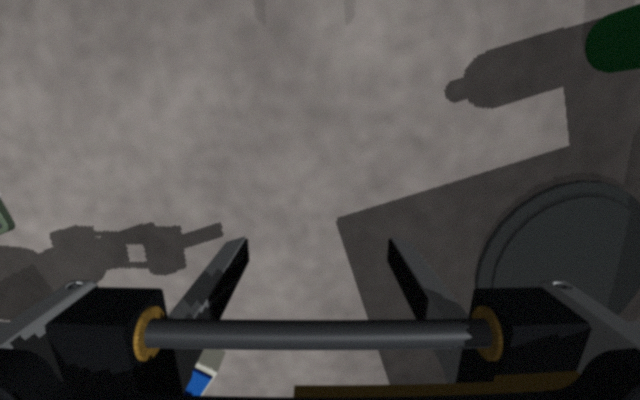

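Look-alikes: small closed box at top-picture (237,287), large closed box at (365,315), and the middle-sized box with its flap open at (300,197). By the description I choose the last one. Next, close crops to check it.

```bash
python3 - <<'E'
import cv2
a=cv2.imread("pics/top0.png")[150:250,255:345];b=cv2.imread("pics/side0.png")[155:270,265:375]
cv2.imwrite("pics/c_top.png",cv2.resize(a,None,fx=6,fy=6,interpolation=cv2.INTER_CUBIC))
cv2.imwrite("pics/c_side.png",cv2.resize(b,None,fx=5,fy=5,interpolation=cv2.INTER_CUBIC))
E
```

```text
(no output)
```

View pics/c_top.png

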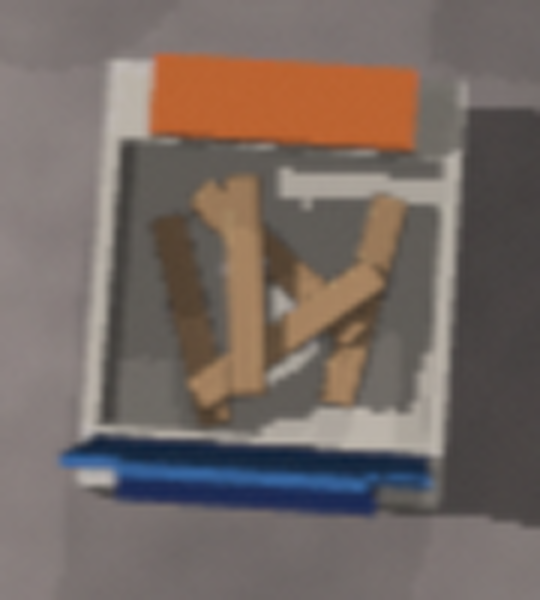

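View pics/c_side.png

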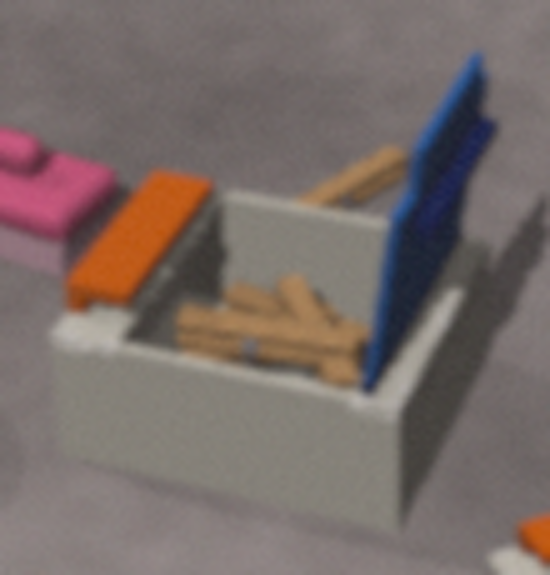

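```bash
cat > h.py <<'E'
import numpy as np, cv2
from scipy.spatial.transform import Rotation as R
from scipy.optimize import least_squares
from workcell import ctrl
def proj(m,P,Rw=None,t=None):
    Rw=R.from_rotvec(m["rotation"]).as_matrix() if Rw is None else Rw
    t=m["position"] if t is None else t
    c=(np.atleast_2d(P)-t)@Rw; s=c[:,:2]/c[:,2:]; s=s*(1+m["k1"]*(s**2).sum(1,keepdims=True))
    K=m["camera_matrix"]; return s@K[:2,:2].T+K[:2,2]
def wristpose(st,m):
    Rt=R.from_rotvec(st["orientation"]).as_matrix();H=m["hand_eye"]
    return Rt@H[:3,:3], st["position"]+Rt@H[:3,3]
def flapp(r,y,h,phi,tuck):  # point in box frame
    return np.array([-58+tuck+r*np.cos(phi)-h*np.sin(phi), y, 63.5+r*np.sin(phi)+h*np.cos(phi)])
def boxw(p,x,y,yaw,z0=0):
    p=np.atleast_2d(p)/1000.; c,s=np.cos(yaw),np.sin(yaw)
    return np.c_[x+c*p[:,0]-s*p[:,1], y+s*p[:,0]+c*p[:,1], z0+p[:,2]]
E
python3 - <<'E'
from h import *
T=[((152,133),(45,44,74.5)),((415,150),(45,-44,74.5)),((153,55),(72,44,74.5)),((416,70),(72,-44,74.5)),((110,62),(72,60,60)),((468,80),(72,-60,60))]
S=[((52,338),(72,60,60)),((400,408),(-72,60,60)),((402,525),(-72,60,0)),((68,290),(72,44,74.5)),((127,303),(45,44,74.5)),((155,172),(72,-44,74.5)),((212,183),(45,-44,74.5))]
F=[((392,235),(79,56,-2)),((410,150),(98,37,-2)),((473,55),(98,-37,-2))]
mt,ms=ctrl.camera_model("top"),ctrl.camera_model("side")
tu=np.array([[255+u/6,150+v/6] for (u,v),_ in T]);tp=np.array([p for _,p in T])
su=np.array([[265+u/5,155+v/5] for (u,v),_ in S]);sp=np.array([p for _,p in S])
fu=np.array([[265+u/5,155+v/5] for (u,v),_ in F])
def f(q,z=None):
    x,y,yaw,phi=q[:4]; z0=q[4] if len(q)>4 else 0
    fp=np.array([flapp(*p,phi,0) for _,p in F])
    return np.r_[proj(mt,boxw(tp,x,y,yaw,z0))-tu,proj(ms,boxw(sp,x,y,yaw,z0))-su,proj(ms,boxw(fp,x,y,yaw,z0))-fu].ravel()
for q0 in([.48,.13,0,1.7],[.48,.13,0,1.7,0]):
    r=least_squares(f,q0,loss="soft_l1");print(r.x.round(4));print(r.fun.round(1).reshape(-1,2).tolist() if len(r.fun)<99 else 0)
E
```

```text
[ 0.5731  0.1176 -0.0557  1.7034]
[[-1.2, 0.3], [-0.7, 0.2], [-0.4, -0.1], [-0.1, 0.2], [-0.5, -0.2], [-0.9, 0.5], [-0.3, -1.1], [0.1, -0.0], [-0.5, 1.2], [-0.5, -2.0], [0.3, -2.0], [-0.0, -0.9], [0.3, -0.9], [-0.3, -3.9], [0.8, -1.0], [0.2, -1.3]]
[ 0.5741  0.1158 -0.0452  1.7016 -0.004 ]
[[-0.3, 0.4], [-0.0, -0.2], [0.4, 0.1], [0.5, -0.1], [0.3, 0.0], [-0.4, 0.1], [-0.1, 0.2], [0.2, 0.8], [-0.4, 1.9], [-0.4, -0.7], [0.4, -0.8], [-0.4, 0.3], [-0.0, 0.3], [-0.2, -2.8], [0.8, 0.1], [-0.2, -0.2]]
```

Crops show the open middle box: white walls, pegs inside, orange lip at top crop (152–416, 55–150), and blue flap near upright with the ridge on its robot side. The fit puts it at about (0.574, 0.117), yaw −0.05, flap 1.70 rad, with small residuals. This agrees with the flap's rest angle of 1.7 rad. Now I compute the approach.

```bash
cat >> h.py <<'E'
BX=(0.5738,0.1165,-0.05)
def rep(targets):
    st=ctrl.state();Rt=R.from_rotvec(st["orientation"]).as_matrix()
    c,s=np.cos(BX[2]),np.sin(BX[2]);d=st["position"][:2]-np.array(BX[:2])
    print("t",round(st["time"],2),"box-frame tcp",(1000*np.r_[c*d[0]+s*d[1],-s*d[0]+c*d[1],st["position"][2]]).round(1),"F",st["contact_force"].round(2),"grip",round(st["grip_width"],4))
    ya=np.arctan2(Rt[1,1],Rt[0,1]);print("roll deg",round(-np.degrees(BX[2]+np.pi/2-ya),2),"tilt",(Rt[:,2]).round(4))
    for t in targets: print(t,(1000*Rt.T@(boxw(t,*BX)[0]-st["position"])).round(1))
E
python3 -c "
from h import *
rep([(-115,0,190)])"
```

```text
t 1.05 box-frame tcp [-413.4  409.   182.6] F [0.7  0.23 0.23] grip 0.0941
roll deg -15.51 tilt [-0. -0. -1.]
(-115, 0, 190) [-397.  -314.3   -7.4]
```

>>> play_rows --motion '[{"travel": [-25, -20, -5], "roll": -2, "hand": 1}, {"travel": [-52, -41, -10], "roll": -5, "hand": 1}, {"travel": [-80, -63, -12], "roll": -8, "hand": 1}, {"travel": [-110, -87, -12], "roll": -11, "hand": 1}, {"travel": [-140, -111, -12], "roll": -14, "hand": 1}, {"travel": [-170, -135, -12], "roll": -15.5, "hand": 1}, {"travel": [-200, -158, -12], "roll": -15.5, "hand": 1}, {"travel": [-220, -174, -12], "roll": -15.5, "hand": 1}]' --force 20

```text
time: 1.72
position: [0.3366, 0.3087, 0.1949]
orientation: [0.081, 3.139, -0.001]
contact_force: [-0.4, -0.8, 0.1]
grip_width: 0.044
```

```bash
python3 -c "
from h import *
rep([(-120,0,190)])"
```

```text
t 1.72 box-frame tcp [-246.5  180.2  194.9] F [-0.36 -0.78  0.12] grip 0.044
roll deg -0.1 tilt [ 1.2e-03 -4.0e-04 -1.0e+00]
(-120, 0, 190) [-126.8 -179.9    5.2]
```

>>> play_rows --motion '[{"travel": [-20, -28, 0], "roll": 0, "hand": 1}, {"travel": [-42, -59, 0], "roll": 0, "hand": 1}, {"travel": [-64, -90, 0], "roll": 0, "hand": 1}, {"travel": [-86, -121, 0], "roll": 0, "hand": 1}, {"travel": [-107, -152, 0], "roll": 0, "hand": 1}, {"travel": [-127, -180, 2], "roll": 0, "hand": 1}, {"travel": [-127, -180, 5], "roll": 0, "hand": 1}, {"travel": [-127, -180, 5], "roll": 0, "hand": 1}]'

```text
time: 2.38
position: [0.4544, 0.121, 0.1896]
orientation: [-0.088, -3.14, 0.0]
contact_force: [-0.4, 0.2, 0.4]
grip_width: 0.0007
```

```bash
python3 - <<'E'
from h import *
rep([(-120,0,110)])
for n in("wrist","top","side"):
    im=ctrl.camera(n); cv2.imwrite(f"pics/{n}1.png",im[:,:,::-1])
st=ctrl.state();m=ctrl.camera_model("wrist");Rw,t=wristpose(st,m)
im=cv2.imread("pics/wrist1.png")
P=[(45,44,74.5),(45,-44,74.5),(72,44,74.5),(72,-44,74.5),(-72,60,60),(-72,-60,60),(72,60,60),(72,-60,60)]+[flapp(r,y,2,1.7,0) for r,y in((98,37),(98,-37),(79,56),(79,-56))]
for u,v in proj(m,boxw(P,*BX),Rw,t): cv2.circle(im,(int(u),int(v)),2,(0,255,0),-1)
cv2.imwrite("pics/wrist1o.png",im)
E
```

```text
t 2.38 box-frame tcp [-119.5   -1.4  189.6] F [-0.41  0.19  0.38] grip 0.0007
roll deg -0.33 tilt [-1.e-04 -2.e-04 -1.e+00]
(-120, 0, 110) [ 0.5  1.5 79.6]
```

View pics/wrist1o.png

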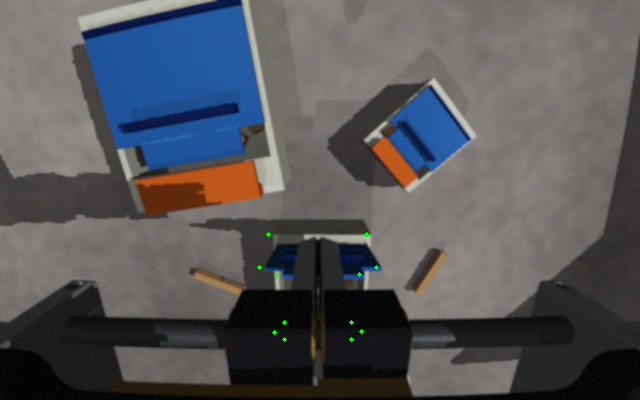

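View pics/side1.png

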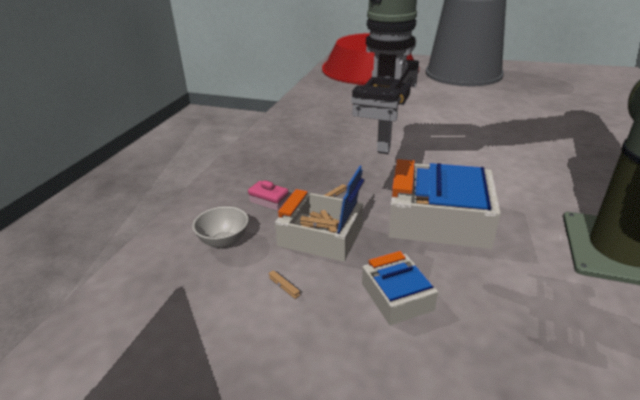

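```bash
python3 - <<'E'
import cv2
a=cv2.imread("pics/wrist1o.png")[205:305,240:400]
cv2.imwrite("pics/c_w1.png",cv2.resize(a,None,fx=5,fy=5,interpolation=cv2.INTER_CUBIC))
E
```

```text
(no output)
```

View pics/c_w1.png

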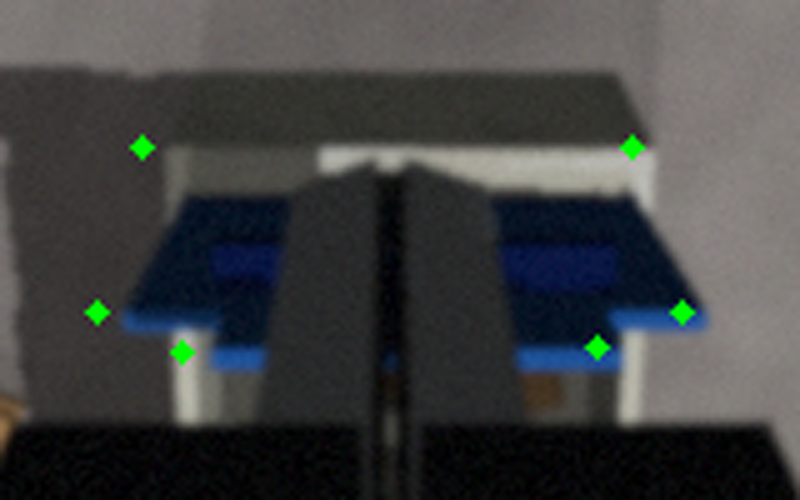

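The wrist view confirms the pose in x and suggests the box is about 3 mm further to +y than fitted, which I take over. The flap is upright and clear of the finger. Now down behind the flap.

>>> play_rows --motion '[{"travel": [0, 1, 15], "roll": -0.3, "hand": 1}, {"travel": [0, 2, 35], "roll": -0.3, "hand": 1}, {"travel": [0, 3, 55], "roll": -0.3, "hand": 1}, {"travel": [0, 4, 72], "roll": -0.3, "hand": 1}, {"travel": [0, 4, 82], "roll": -0.3, "hand": 1}, {"travel": [-10, 4, 83], "roll": -0.3, "hand": 1}, {"travel": [-20, 4, 83], "roll": -0.3, "hand": 1}, {"travel": [-25, 4, 83], "roll": -0.3, "hand": 1}]'

```text
time: 3.2
position: [0.4815, 0.1265, 0.1085]
orientation: [0.07, 3.137, 0.0]
contact_force: [0.2, -0.3, 0.8]
grip_width: 0.0005
```

```bash
sed -i 's/^BX=.*/BX=(0.5738,0.1190,-0.05)/' h.py; python3 - <<'E'
from h import *
rep([(-75.6,0,106.5),(-68,0,107.5),(-56.5,0,106.5),(-45.7,0,102.6),(-36,0,96),(-29,0,87),(-24,0,77),(-22,0,69.3),(-22,0,65.5)])
im=ctrl.camera("side"); cv2.imwrite("pics/side2.png",cv2.resize(im[100:280,250:450,::-1],None,fx=4,fy=3.33))
E
```

```text
t 3.2 box-frame tcp [-92.5   2.8 108.5] F [ 0.22 -0.33  0.79] grip 0.0005
roll deg 0.3 tilt [ 4.3e-03  2.0e-04 -1.0e+00]
(-75.6, 0, 106.5) [-16.9  -2.9   2.1]
(-68, 0, 107.5) [-24.5  -3.    1.1]
(-56.5, 0, 106.5) [-36.   -3.    2.2]
(-45.7, 0, 102.6) [-46.8  -3.1   6.1]
(-36, 0, 96) [-56.5  -3.1  12.8]
(-29, 0, 87) [-63.4  -3.2  21.8]
(-24, 0, 77) [-68.4  -3.2  31.8]
(-22, 0, 69.3) [-70.4  -3.2  39.5]
(-22, 0, 65.5) [-70.3  -3.2  43.3]
```

View pics/side2.png

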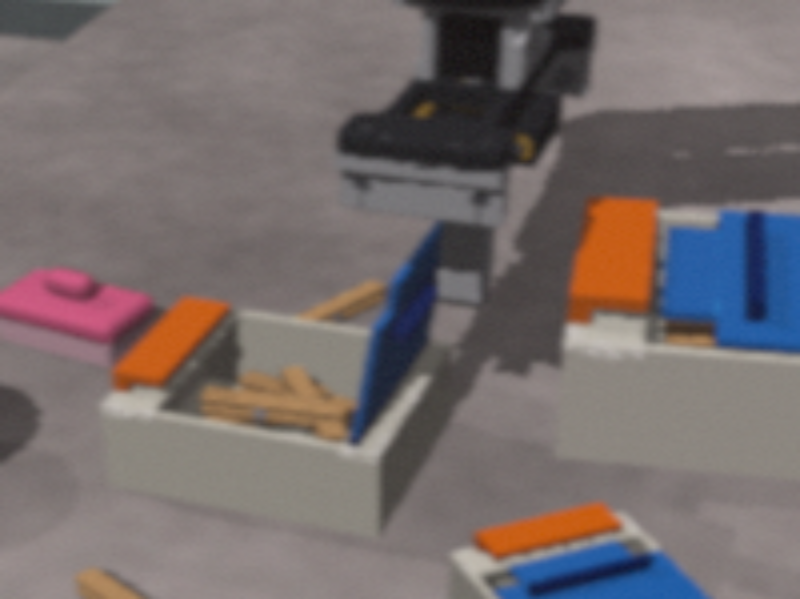

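Fingertip stands behind the flap, and the gripper body is above the flap's edge. I start pushing it over, keeping below the ridge.

>>> play_rows --motion '[{"travel": [-8, -1, 1], "roll": 0.3, "hand": 1}, {"travel": [-14, -2, 1], "roll": 0.3, "hand": 1}, {"travel": [-20, -3, 1], "roll": 0.3, "hand": 1}, {"travel": [-25, -3, 1], "roll": 0.3, "hand": 1}, {"travel": [-30, -3, 1], "roll": 0.3, "hand": 1}, {"travel": [-36, -3, 2], "roll": 0.3, "hand": 1}, {"travel": [-41, -3, 4], "roll": 0.3, "hand": 1}, {"travel": [-46, -3, 6], "roll": 0.3, "hand": 1}]'

```text
time: 3.92
position: [0.5339, 0.1215, 0.1075]
orientation: [0.08, 3.124, 0.003]
contact_force: [1.4, 0.5, 10.1]
grip_width: 0.0005
```

```bash
python3 - <<'E'
from h import *
rep([(-45.7,0,102.6),(-36,0,96),(-29,0,87),(-24,0,77),(-22,0,69.3),(-22,0,65.5)])
im=ctrl.camera("side"); cv2.imwrite("pics/side3.png",cv2.resize(im[100:280,250:450,::-1],None,fx=4,fy=3.33))
E
```

```text
t 3.92 box-frame tcp [-40.    0.5 107.5] F [ 1.36  0.48 10.09] grip 0.0005
roll deg -0.06 tilt [ 0.0165  0.0016 -0.9999]
(-45.7, 0, 102.6) [ 5.8 -0.5  4.8]
(-36, 0, 96) [-3.8 -0.5 11.6]
(-29, 0, 87) [-10.6  -0.6  20.7]
(-24, 0, 77) [-15.4  -0.6  30.8]
(-22, 0, 69.3) [-17.3  -0.6  38.5]
(-22, 0, 65.5) [-17.3  -0.6  42.3]
```

View pics/side3.png

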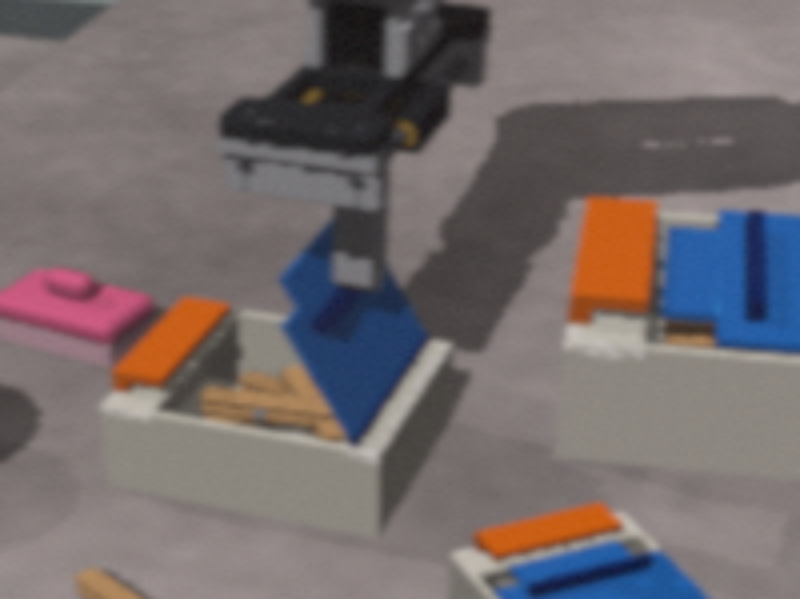

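```bash
python3 - <<'E'
from h import *
rep([]);st=ctrl.state();print(st["moment"].round(3),st["joint_velocities"].round(3))
im=ctrl.camera("top"); cv2.imwrite("pics/top3.png",cv2.resize(im[130:260,240:370,::-1],None,fx=4.5,fy=4.5))
im=ctrl.camera("side"); cv2.imwrite("pics/side3b.png",cv2.resize(im[150:250,280:380,::-1],None,fx=6,fy=6,interpolation=cv2.INTER_CUBIC))
rep([])
E
```

```text
t 3.97 box-frame tcp [-39.    0.4 107.3] F [2.69 0.26 9.6 ] grip 0.0006
roll deg -0.07 tilt [ 0.0175  0.0016 -0.9998]
[ 0.251 -0.541  0.004] [ 0.001 -0.016  0.015 -0.001  0.005  0.004]
t 4.07 box-frame tcp [-39.4   0.5 107.5] F [2.5  1.39 9.05] grip 0.0005
roll deg -0.07 tilt [ 0.0176  0.0016 -0.9998]
```

View pics/side3b.png

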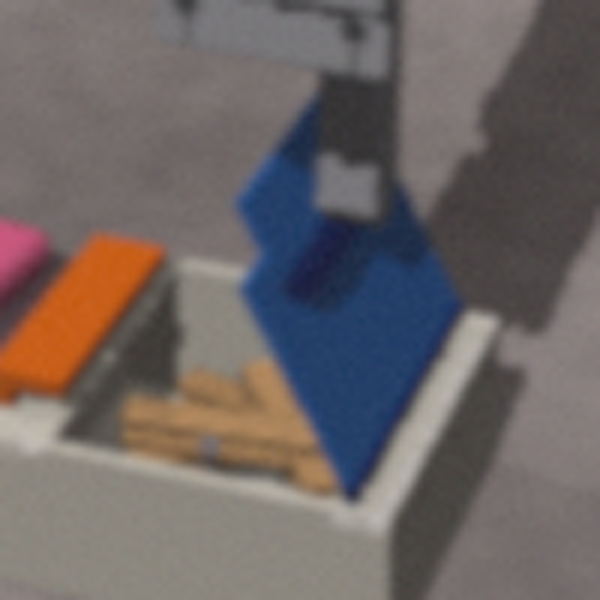

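View pics/top3.png

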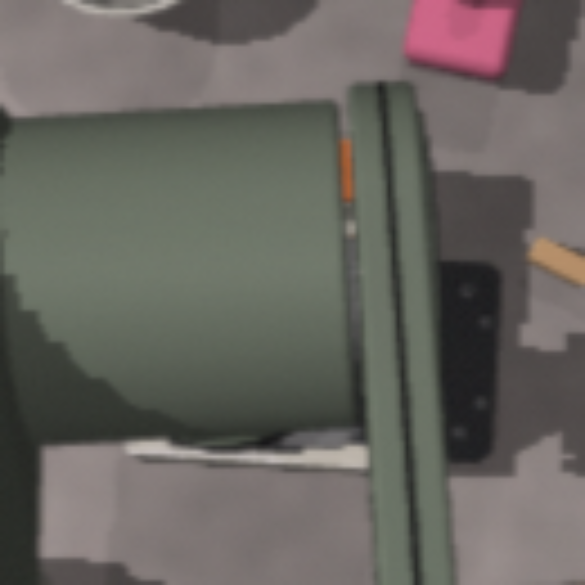

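```bash
python3 - <<'E'
from h import *
ms=ctrl.camera_model("side")
obs=[((320.5,198),(79,56,0)),((338.7,232.8),(3,56,0)),((319.7,184.2),(98,37,0))]
f=lambda q:np.concatenate([proj(ms,boxw(flapp(*p,q[0],q[1]),*BX))[0]-u for u,p in obs])
for g in([.8,0],):
  r=least_squares(f,g);print(r.x,r.fun.round(1))
for t in (0,8,16):
  r=least_squares(lambda q:f([q[0],t]),[.8]);print(t,r.x,r.fun.round(1))
E
```

```text
[ 1.09401207 -2.61232273] [ 0.1  0.1  0.2 -1.2 -0.1 -0. ]
0 [1.12395932] [-0.1 -0.4 -1.1 -1.5 -0.1 -0.7]
8 [1.21932127] [-0.7 -1.9 -5.  -2.3  0.2 -2.3]
16 [1.31854161] [-1.  -3.  -8.9 -3.2  0.8 -3.5]
```

```bash
python3 - <<'E'
from h import *
ms=ctrl.camera_model("side");st=ctrl.state()
im=cv2.imread("pics/side3b.png")
def d(P,c):
    for u,v in proj(ms,P): cv2.circle(im,(int((u-280)*6),int((v-150)*6)),4,c,-1)
ph=1.11
d(boxw([flapp(r,y,h,ph,0) for r,y,h in((63,40,2),(63,-40,2),(63,40,12),(63,-40,12),(63,0,12),(69,40,12),(69,-40,12))],*BX),(0,255,0))
d(boxw([flapp(r,y,0,ph,0) for r,y in((79,56),(79,-56),(98,37),(98,-37),(3,56),(3,-56))],*BX),(255,255,255))
Rt=R.from_rotvec(st["orientation"]).as_matrix()
d(st["position"]+np.array([[x,y,z] for x in(-8,8) for y in (-12,12) for z in(0,-30)])/1000@Rt.T,(0,255,255))
d(st["position"][None],(0,0,255))
cv2.imwrite("pics/ov3.png",im)
rep([])
E
```

```text
t 4.07 box-frame tcp [-39.4   0.5 107.5] F [2.5  1.39 9.05] grip 0.0005
roll deg -0.07 tilt [ 0.0176  0.0016 -0.9998]
```

View pics/ov3.png

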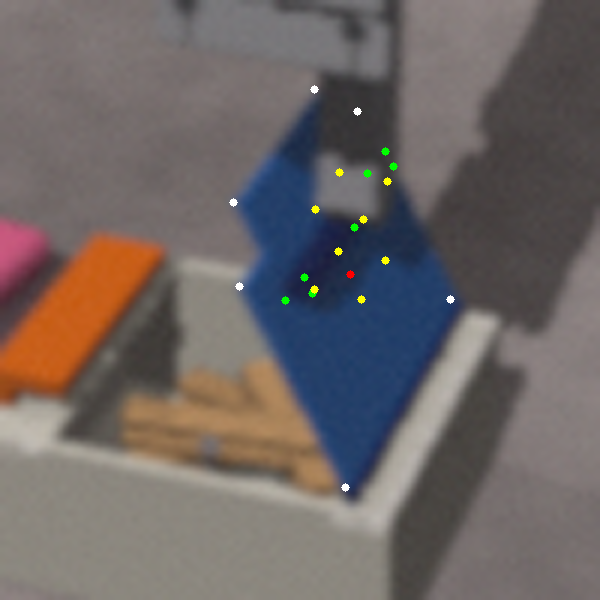

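```bash
python3 - <<'E'
from h import *
ms=ctrl.camera_model("side");mt=ctrl.camera_model("top")
P=np.array([[.4544,.121,.1896],[.4815,.1265,.1085]])
print(proj(ms,P),proj(mt,P))
im=cv2.imread("pics/side1.png")[90:170,340:430];p=proj(ms,P[:1])[0]
im=cv2.resize(im,None,fx=6,fy=6,interpolation=cv2.INTER_CUBIC);cv2.circle(im,(int((p[0]-340)*6),int((p[1]-90)*6)),4,(0,0,255),-1)
cv2.imwrite("pics/c_s1.png",im)
m=ctrl.camera_model("wrist"); H=m["hand_eye"]; print(proj(m,np.array([[0,0,0],[0,0,-.0188],[.008,0,0],[-.008,0,0],[0.008,0,-.02]]),H[:3,:3],H[:3,3]))
E
```

```text
[[381.56173405 163.76497802]
 [364.64932454 200.9334965 ]] [[293.99419151 257.43621825]
 [293.67266967 242.44428172]]
[[318.81757398 237.74552702]
 [318.91636601 248.05923229]
 [318.82300291 227.68560007]
 [318.81212784 247.59083635]
 [318.9306463  237.86933582]]
```

View pics/c_s1.png

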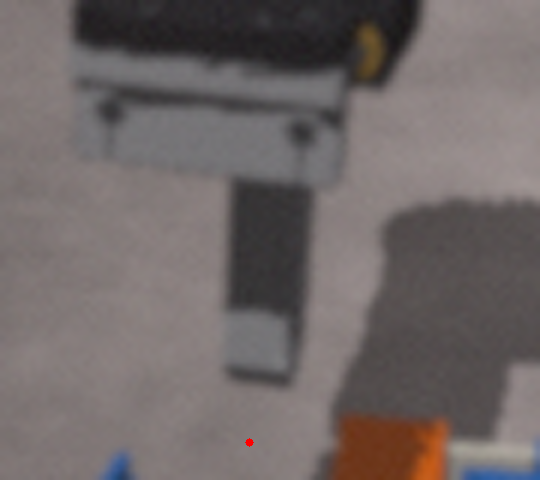

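View pics/wrist1.png

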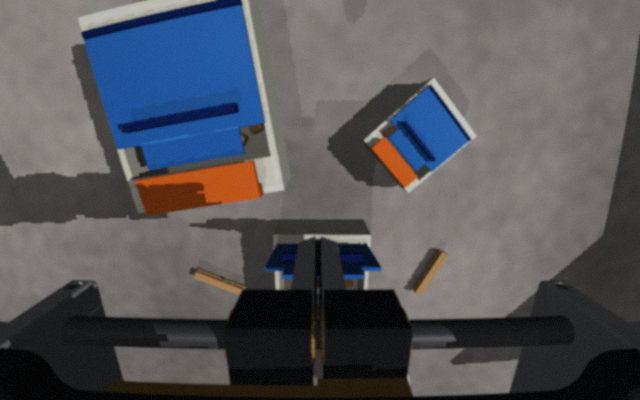

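```bash
python3 - <<'E'
from h import *
ms=ctrl.camera_model("side")
for z in(.1896,.2,.205,.21,.215,.22):
    print(z,proj(ms,np.array([[.4544+.008,.1335,z],[.4544-.008,.1335,z]])).round(1).tolist())
im=cv2.imread("pics/side2.png"); 
for z in (.1085,.12,.13,.14): print(z,[((u-250)*4,(v-100)*3.33) for u,v in proj(ms,np.array([[.4815+.008,.139,z],[.4815-.008,.139,z]])).round(1)])
E
```

```text
0.1896 [[375.7, 166.5], [384.7, 167.7]]
0.2 [[375.9, 161.3], [385.0, 162.5]]
0.205 [[376.1, 158.8], [385.1, 160.0]]
0.21 [[376.2, 156.3], [385.3, 157.4]]
0.215 [[376.3, 153.7], [385.5, 154.9]]
0.22 [[376.4, 151.2], [385.6, 152.3]]
0.1085 [(np.float64(435.5999999999999), np.float64(345.987)), (np.float64(469.20000000000005), np.float64(350.316))]
0.12 [(np.float64(436.4000000000001), np.float64(328.671)), (np.float64(470.0), np.float64(333.0))]
0.13 [(np.float64(436.79999999999995), np.float64(313.686)), (np.float64(470.79999999999995), np.float64(318.015))]
0.14 [(np.float64(437.20000000000005), np.float64(298.368)), (np.float64(471.5999999999999), np.float64(302.697))]
```

The projected TCP (red) lies about 25 mm below the fingertip seen at crop (350,220). The same mismatch shows in the earlier side view, and the wrist view agrees in part. So with closed fingers the real tip is about 20–27 mm above the reported TCP, and it is sitting on the far side of the ridge (flap 1.1 rad, untucked). I back off and measure this properly.

>>> play_rows --motion '[{"travel": [3, 0, -3], "roll": 0, "hand": 1}, {"travel": [10, 0, -4], "roll": 0, "hand": 1}, {"travel": [18, 0, -4], "roll": 0, "hand": 1}, {"travel": [26, 0, -4], "roll": 0, "hand": 1}, {"travel": [34, 0, -4], "roll": 0, "hand": 1}, {"travel": [42, 0, -4], "roll": 0, "hand": 1}, {"travel": [48, 0, -2], "roll": 0, "hand": 1}, {"travel": [52, 0, 0], "roll": 0, "hand": 1}]'

```text
time: 4.73
position: [0.4811, 0.1242, 0.1061]
orientation: [0.08, 3.124, 0.003]
contact_force: [-0.2, -0.5, -0.1]
grip_width: 0.0004
```

```bash
python3 - <<'E'
from h import *
im=ctrl.camera("side");rep([]);st=ctrl.state();print(st["position"])
ms=ctrl.camera_model("side")
im=cv2.resize(im[130:250,270:390,::-1],None,fx=5,fy=5,interpolation=cv2.INTER_CUBIC)
Rt=R.from_rotvec(st["orientation"]).as_matrix()
for off in(0,-20,-30):
  for u,v in proj(ms,st["position"]+np.array([[x,-12.5 if Rt[1,1]<0 else 12.5,off] for x in(-8,8)])/1000@Rt.T): cv2.circle(im,(int((u-270)*5),int((v-130)*5)),3,(0,255,255),-1)
cv2.imwrite("pics/s4.png",im)
im=ctrl.camera("wrist"); cv2.imwrite("pics/w4.png",cv2.resize(im[190:310,240:400,::-1],None,fx=5,fy=5,interpolation=cv2.INTER_CUBIC))
E
```

```text
t 4.78 box-frame tcp [-93.6   0.5 105.6] F [-0.92  0.45  0.23] grip 0.0005
roll deg -0.05 tilt [ 0.0153  0.0016 -0.9999]
[0.48035292 0.12421659 0.10558026]
```

View pics/s4.png

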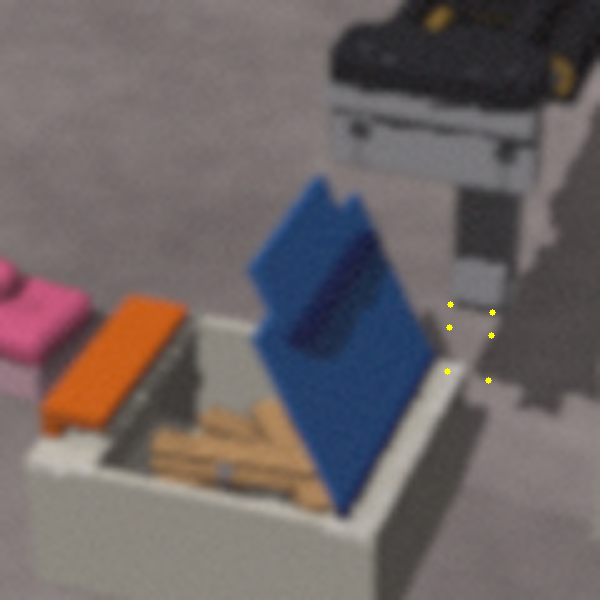

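View pics/w4.png

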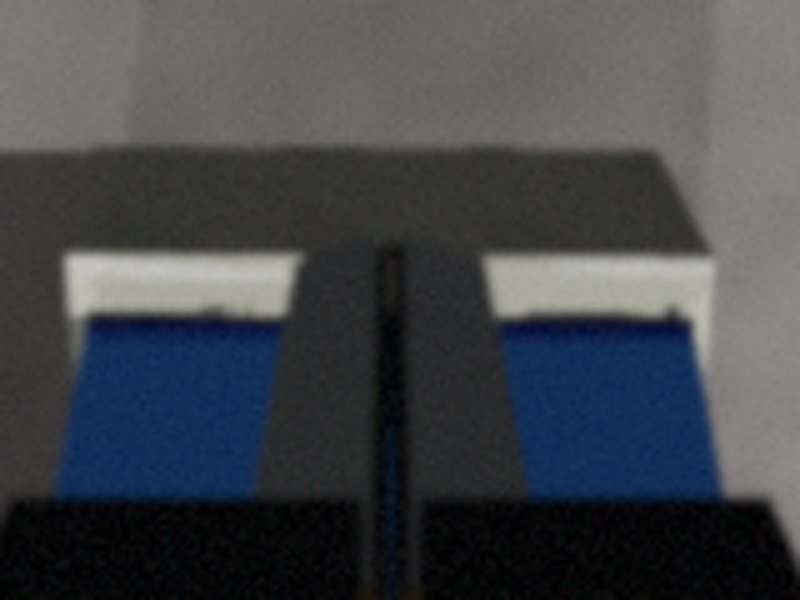

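Flap stays at about 1.1 rad (friction), untucked. The fingertip shows at crop (455–505, 305), about 26–30 mm above the reported TCP and about 3 mm back in x. I use (−3, +26) as the tip offset from now on and go below the ridge.

```bash
python3 - <<'E'
from h import *
rep([(-80,0,76),(-60,0,76),(-45.7,0,75.8)])
E
```

```text
t 4.83 box-frame tcp [-92.8   0.5 105.9] F [ 0.47 -0.43 -0.3 ] grip 0.0001
roll deg -0.05 tilt [ 0.016   0.0015 -0.9999]
(-80, 0, 76) [-12.3  -0.6  30.1]
(-60, 0, 76) [-32.3  -0.5  30.4]
(-45.7, 0, 75.8) [-46.6  -0.5  30.8]
```

>>> play_rows --motion '[{"travel": [0, -0.5, 8], "roll": 0, "hand": 1}, {"travel": [0, -0.5, 18], "roll": 0, "hand": 1}, {"travel": [-3, -0.5, 27], "roll": 0, "hand": 1}, {"travel": [-8, -0.5, 30], "roll": 0, "hand": 1}, {"travel": [-16, -0.5, 30], "roll": 0, "hand": 1}, {"travel": [-24, -0.5, 30], "roll": 0, "hand": 1}, {"travel": [-30, -0.5, 30.5], "roll": 0, "hand": 1}, {"travel": [-34, -0.5, 30.5], "roll": 0, "hand": 1}]'

```text
time: 5.5
position: [0.5174, 0.1219, 0.0764]
orientation: [0.08, 3.123, 0.003]
contact_force: [1.0, 0.4, 0.9]
grip_width: 0.0003
```

```bash
python3 - <<'E'
from h import *
im=ctrl.camera("side");rep([(-45.7,0,75.8),(-38.5,0,71.6),(-32.2,0,66.1),(-27,0,59.4),(-23.5,0,51.8),(-21.8,0,45.8),(-21,0,39.5)])
cv2.imwrite("pics/s5.png",cv2.resize(im[130:250,270:390,::-1],None,fx=5,fy=5,interpolation=cv2.INTER_CUBIC))
E
```

```text
t 5.55 box-frame tcp [-56.    0.   76.5] F [ 0.08  0.43 -0.37] grip 0.0004
roll deg -0.07 tilt [ 0.0182  0.0016 -0.9998]
(-45.7, 0, 75.8) [-10.3   0.    0.9]
(-38.5, 0, 71.6) [-17.4   0.    5.2]
(-32.2, 0, 66.1) [-23.6  -0.   10.8]
(-27, 0, 59.4) [-28.7  -0.   17.6]
(-23.5, 0, 51.8) [-32.1  -0.   25.3]
(-21.8, 0, 45.8) [-33.6  -0.   31.3]
(-21, 0, 39.5) [-34.3  -0.1  37.6]
```

View pics/s5.png

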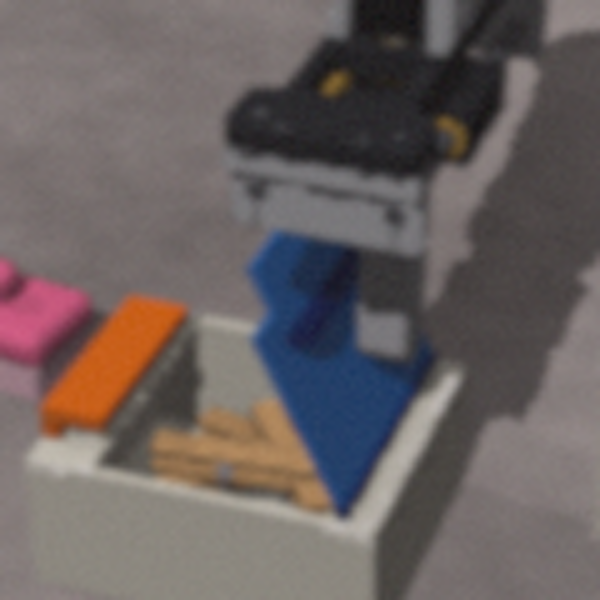

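Fingertip (crop 385,355) is now below the ridge (crop 320,310). Continue folding.

>>> play_rows --motion '[{"travel": [-6, 0, 0], "roll": 0, "hand": 1}, {"travel": [-11, 0, 1], "roll": 0, "hand": 1}, {"travel": [-14, 0, 3], "roll": 0, "hand": 1}, {"travel": [-17.5, 0, 5], "roll": 0, "hand": 1}, {"travel": [-20.5, 0, 8], "roll": 0, "hand": 1}, {"travel": [-23.5, 0, 11], "roll": 0, "hand": 1}, {"travel": [-25.5, 0, 13], "roll": 0, "hand": 1}, {"travel": [-25.5, 0, 13], "roll": 0, "hand": 1}]'

```text
time: 6.22
position: [0.5434, 0.1205, 0.0632]
orientation: [0.08, 3.123, 0.003]
contact_force: [-0.9, 0.7, -0.7]
grip_width: 0.0003
```

```bash
python3 - <<'E'
from h import *
im=ctrl.camera("side");rep([(-32.2,0,66.1),(-27,0,59.4),(-23.5,0,51.8),(-21.8,0,45.8),(-21,0,39.5)])
cv2.imwrite("pics/s6.png",cv2.resize(im[130:250,270:390,::-1],None,fx=5,fy=5,interpolation=cv2.INTER_CUBIC))
E
```

```text
t 6.27 box-frame tcp [-30.1   0.   63.6] F [-1.26  0.89  1.03] grip 0.0008
roll deg -0.07 tilt [ 0.0184  0.0016 -0.9998]
(-32.2, 0, 66.1) [ 2.1 -0.  -2.5]
(-27, 0, 59.4) [-3.  -0.   4.3]
(-23.5, 0, 51.8) [-6.4 -0.  11.9]
(-21.8, 0, 45.8) [-8. -0. 18.]
(-21, 0, 39.5) [-8.6 -0.1 24.3]
```

View pics/s6.png

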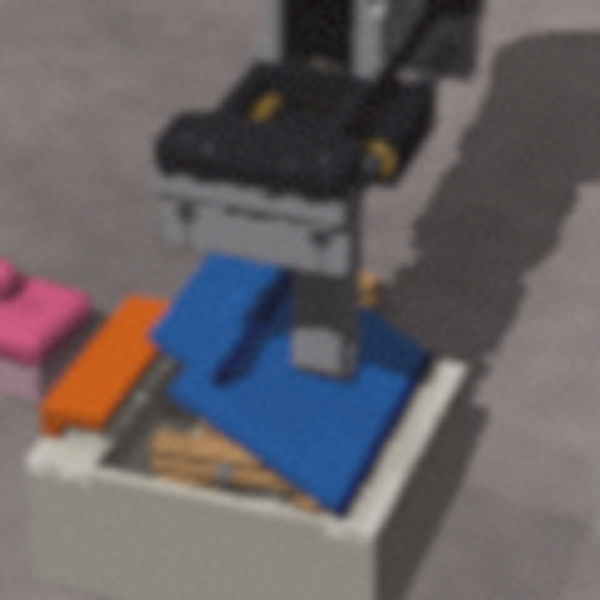

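Flap is at about 0.55 rad, pushed properly below the ridge. Continue down.

>>> play_rows --motion '[{"travel": [-2, 0, 3], "roll": 0, "hand": 1}, {"travel": [-3.5, 0, 6], "roll": 0, "hand": 1}, {"travel": [-5, 0, 9], "roll": 0, "hand": 1}, {"travel": [-6.5, 0, 12], "roll": 0, "hand": 1}, {"travel": [-7.5, 0, 15], "roll": 0, "hand": 1}, {"travel": [-8, 0, 17], "roll": 0, "hand": 1}, {"travel": [-8, 0, 18], "roll": 0, "hand": 1}, {"travel": [-8, 0, 18], "roll": 0, "hand": 1}]'

```text
time: 6.93
position: [0.5524, 0.1201, 0.0456]
orientation: [0.08, 3.122, 0.003]
contact_force: [-0.2, -0.8, 2.1]
grip_width: 0.0006
```

```bash
python3 - <<'E'
from h import *
im=ctrl.camera("side");rep([(-21.8,0,45.8),(-21,0,39.5)])
cv2.imwrite("pics/s7.png",cv2.resize(im[150:250,270:370,::-1],None,fx=6,fy=6,interpolation=cv2.INTER_CUBIC))
E
```

```text
t 6.98 box-frame tcp [-21.2   0.   45.8] F [-1.48 -0.13  1.23] grip 0.0003
roll deg -0.08 tilt [ 0.0195  0.0016 -0.9998]
(-21.8, 0, 45.8) [ 0.6 -0.  -0. ]
(-21, 0, 39.5) [-0.1 -0.1  6.3]
```

View pics/s7.png

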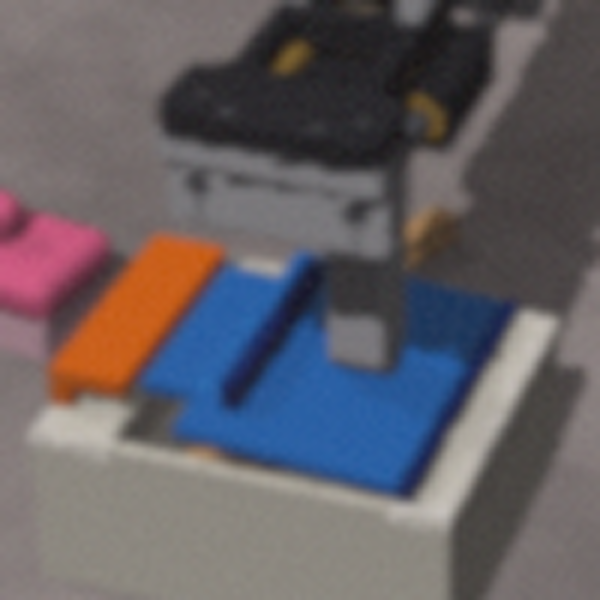

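Flap nearly down, tongue still short of the lip (edge at crop ~150,385). Press the last millimetres gently.

>>> play_rows --motion '[{"travel": [0, 0, 1], "roll": 0, "hand": 1}, {"travel": [0, 0, 2], "roll": 0, "hand": 1}, {"travel": [0, 0, 3], "roll": 0, "hand": 1}, {"travel": [0, 0, 4], "roll": 0, "hand": 1}, {"travel": [0, 0, 5], "roll": 0, "hand": 1}, {"travel": [0, 0, 5.5], "roll": 0, "hand": 1}, {"travel": [0, 0, 5.5], "roll": 0, "hand": 1}, {"travel": [0, 0, 5.5], "roll": 0, "hand": 1}]'

```text
time: 7.65
position: [0.5549, 0.1201, 0.0426]
orientation: [0.08, 3.117, 0.003]
contact_force: [-2.5, -0.6, 10.3]
grip_width: 0.0005
```

```bash
python3 - <<'E'
from h import *
im=ctrl.camera("side");rep([])
cv2.imwrite("pics/s8.png",cv2.resize(im[150:250,270:370,::-1],None,fx=6,fy=6,interpolation=cv2.INTER_CUBIC))
E
```

```text
t 7.7 box-frame tcp [-18.9   0.1  42.6] F [-2.43 -0.24  9.05] grip 0.0005
roll deg -0.07 tilt [ 0.0239  0.0015 -0.9997]
```

View pics/s8.png

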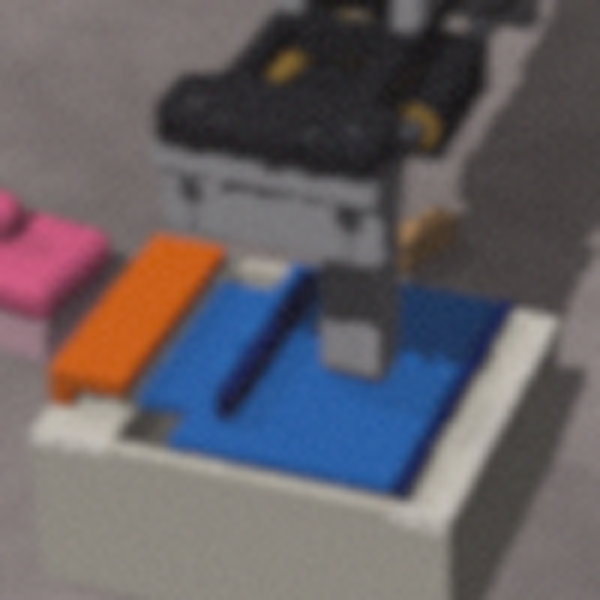

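Flap flat (9 N press, tip clearly on the seated flap), tongue edge just short of the lip. Now slide forward towards the ridge with a light press.

>>> play_rows --motion '[{"travel": [-2, 0, 0.8], "roll": 0, "hand": 1}, {"travel": [-4, 0, 0.8], "roll": 0, "hand": 1}, {"travel": [-6, 0, 0.8], "roll": 0, "hand": 1}, {"travel": [-8, 0, 0.8], "roll": 0, "hand": 1}, {"travel": [-10, 0, 0.8], "roll": 0, "hand": 1}, {"travel": [-12, 0, 0.8], "roll": 0, "hand": 1}, {"travel": [-14, 0, 0.8], "roll": 0, "hand": 1}, {"travel": [-15, 0, 0.8], "roll": 0, "hand": 1}]'

```text
time: 8.37
position: [0.5696, 0.1193, 0.0426]
orientation: [0.08, 3.118, 0.003]
contact_force: [-6.3, -0.4, 8.1]
grip_width: 0.0002
```

```bash
python3 - <<'E'
from h import *
im=ctrl.camera("side");rep([])
cv2.imwrite("pics/s9.png",cv2.resize(im[150:250,270:370,::-1],None,fx=6,fy=6,interpolation=cv2.INTER_CUBIC))
E
```

```text
t 8.42 box-frame tcp [-4.2  0.1 42.7] F [-3.86 -0.74  7.79] grip 0.0003
roll deg -0.07 tilt [ 0.0225  0.0015 -0.9997]
```

View pics/s9.png

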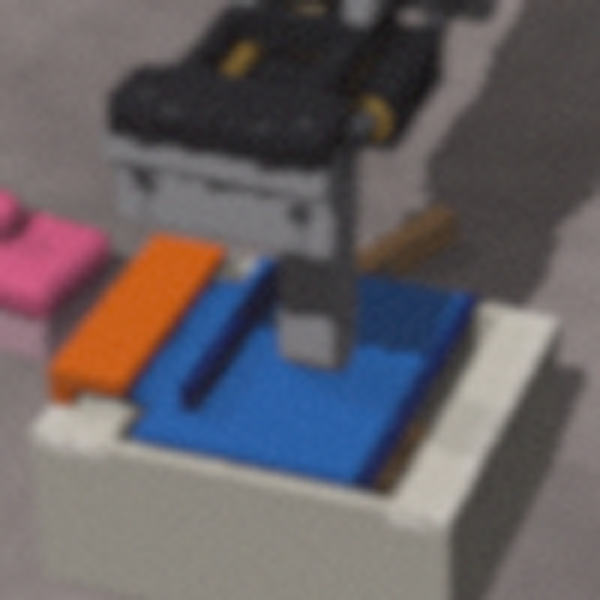

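The flap slid along by friction: the tongue edge is already at/under the lip, and the box corners are unchanged. I lift about 2 mm and then push the ridge itself for the rest.

>>> play_rows --motion '[{"travel": [0, 0, -1.5], "roll": 0, "hand": 1}, {"travel": [0, 0, -2.5], "roll": 0, "hand": 1}, {"travel": [-2, 0, -3], "roll": 0, "hand": 1}, {"travel": [-4, 0, -3], "roll": 0, "hand": 1}, {"travel": [-6, 0, -3], "roll": 0, "hand": 1}, {"travel": [-8, 0, -3], "roll": 0, "hand": 1}, {"travel": [-10, 0, -3], "roll": 0, "hand": 1}, {"travel": [-11, 0, -3], "roll": 0, "hand": 1}]'

```text
time: 9.08
position: [0.5809, 0.1187, 0.0458]
orientation: [0.08, 3.118, 0.003]
contact_force: [-1.3, -0.2, 0.1]
grip_width: 0.0004
```

```bash
python3 - <<'E'
from h import *
im=ctrl.camera("side");rep([])
cv2.imwrite("pics/s10.png",cv2.resize(im[150:250,270:370,::-1],None,fx=6,fy=6,interpolation=cv2.INTER_CUBIC))
ms=ctrl.camera_model("side")
for t in(0,8,12,14,16): print(t,[((u-270)*6,(v-150)*6) for u,v in proj(ms,boxw([flapp(3,56,2,0,t),flapp(63,40,2,0,t)],*BX)).round(1)])
E
```

```text
t 9.13 box-frame tcp [ 7.1  0.1 45.8] F [-0.38 -0.1   0.66] grip 0.0001
roll deg -0.08 tilt [ 0.0227  0.0016 -0.9997]
0 [(np.float64(400.80000000000007), np.float64(488.40000000000003)), (np.float64(240.60000000000014), np.float64(423.0))]
8 [(np.float64(376.19999999999993), np.float64(483.59999999999997)), (np.float64(217.80000000000007), np.float64(418.19999999999993))]
12 [(np.float64(364.19999999999993), np.float64(481.19999999999993)), (np.float64(206.39999999999986), np.float64(416.40000000000003))]
14 [(np.float64(358.19999999999993), np.float64(480.0)), (np.float64(201.0), np.float64(415.19999999999993))]
16 [(np.float64(352.19999999999993), np.float64(478.80000000000007)), (np.float64(195.0), np.float64(414.0))]
```

View pics/s10.png

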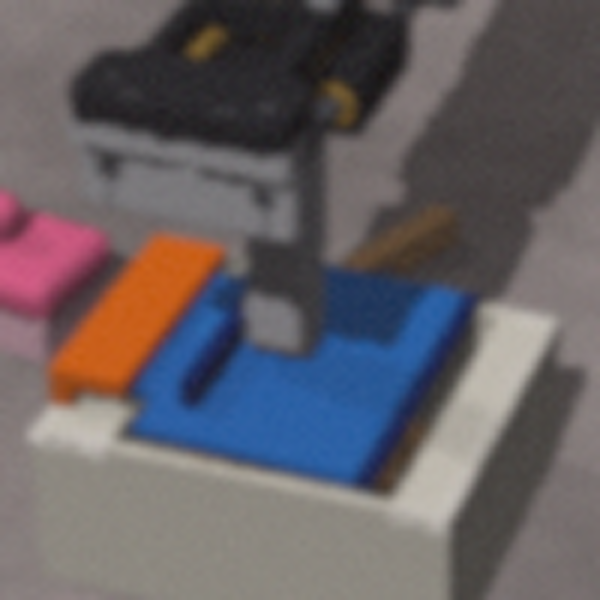

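Flap stays down by itself at tuck ≈ 11–12 mm, and the finger is a few mm short of the ridge. Push on the ridge.

>>> play_rows --motion '[{"travel": [-1, 0, 0.5], "roll": 0, "hand": 1}, {"travel": [-2, 0, 0.5], "roll": 0, "hand": 1}, {"travel": [-3, 0, 0.5], "roll": 0, "hand": 1}, {"travel": [-4, 0, 0.5], "roll": 0, "hand": 1}, {"travel": [-5, 0, 0.5], "roll": 0, "hand": 1}, {"travel": [-6, 0, 0.5], "roll": 0, "hand": 1}, {"travel": [-6.5, 0, 0.5], "roll": 0, "hand": 1}, {"travel": [-7, 0, 0.5], "roll": 0, "hand": 1}]'

```text
time: 9.8
position: [0.5871, 0.1184, 0.0453]
orientation: [0.08, 3.12, 0.003]
contact_force: [-2.1, 0.3, 1.2]
grip_width: 0.0001
```

```bash
python3 - <<'E'
from h import *
im=ctrl.camera("side");rep([])
cv2.imwrite("pics/s11.png",cv2.resize(im[150:250,270:370,::-1],None,fx=6,fy=6,interpolation=cv2.INTER_CUBIC))
E
```

```text
t 9.85 box-frame tcp [13.3  0.1 45.3] F [-2.49  0.56  1.1 ] grip 0.0003
roll deg -0.08 tilt [ 0.0207  0.0016 -0.9998]
```

View pics/s11.png

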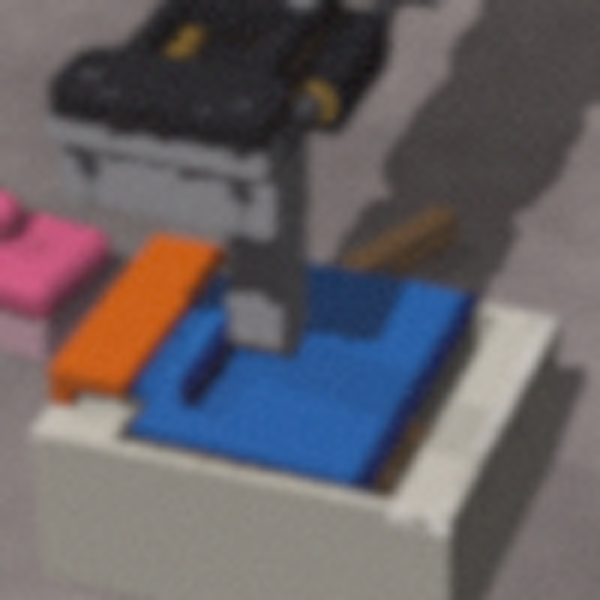

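Contact with the ridge (−2.5 N). Push a few mm more, watching the force.

>>> play_rows --motion '[{"travel": [-1, 0, 0], "roll": 0, "hand": 1}, {"travel": [-1.5, 0, 0], "roll": 0, "hand": 1}, {"travel": [-2, 0, 0], "roll": 0, "hand": 1}, {"travel": [-2.5, 0, 0], "roll": 0, "hand": 1}, {"travel": [-3, 0, 0], "roll": 0, "hand": 1}, {"travel": [-3.5, 0, 0], "roll": 0, "hand": 1}, {"travel": [-4, 0, 0], "roll": 0, "hand": 1}, {"travel": [-4, 0, 0], "roll": 0, "hand": 1}]'

```text
time: 10.52
position: [0.5873, 0.1184, 0.0436]
orientation: [0.08, 3.128, 0.003]
contact_force: [-7.5, 0.8, 1.1]
grip_width: 0.0006
```

```bash
python3 - <<'E'
from h import *
im=ctrl.camera("side");rep([])
cv2.imwrite("pics/s12.png",cv2.resize(im[150:250,270:370,::-1],None,fx=6,fy=6,interpolation=cv2.INTER_CUBIC))
E
```

```text
t 10.57 box-frame tcp [13.5  0.  43.6] F [-7.06  0.5   0.75] grip 0.0006
roll deg -0.07 tilt [ 0.0126  0.0016 -0.9999]
```

View pics/s12.png

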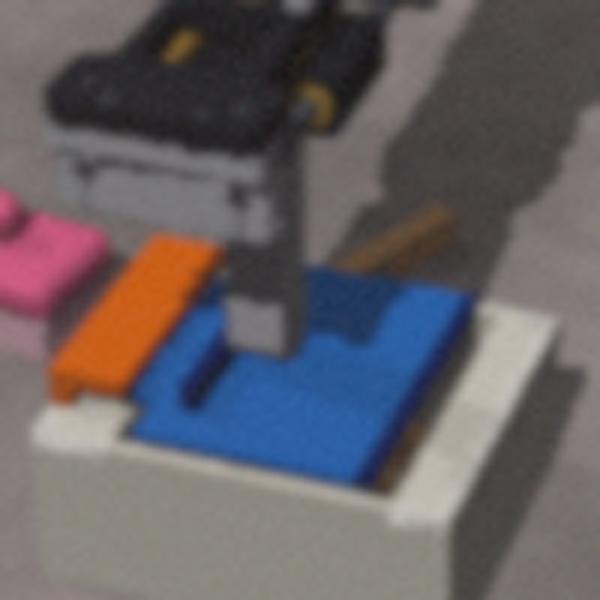

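Resistance at 7 N without motion suggests the end stop. I don't push harder, as the box must not move. I let go (slight back, then up) and inspect with the top camera.

>>> play_rows --motion '[{"travel": [2, 0, -1], "roll": 0, "hand": 1}, {"travel": [5, 0, -4], "roll": 0, "hand": 1}, {"travel": [6, 0, -20], "roll": 0, "hand": 1}, {"travel": [10, 0, -50], "roll": 0, "hand": 1}, {"travel": [40, 0, -80], "roll": 0, "hand": 1}, {"travel": [80, 0, -100], "roll": 0, "hand": 1}, {"travel": [120, 0, -110], "roll": 0, "hand": 1}, {"travel": [150, 0, -110], "roll": 0, "hand": 1}]'

```text
time: 11.23
position: [0.4375, 0.1262, 0.1554]
orientation: [0.08, 3.119, 0.004]
contact_force: [-0.7, 0.7, 0.7]
grip_width: 0.0005
```

```bash
python3 - <<'E'
from h import *
im=ctrl.camera("side");im2=ctrl.camera("top");rep([])
for n,i in(("side",im),("top",im2)): cv2.imwrite(f"pics/{n}F.png",i[:,:,::-1])
cv2.imwrite("pics/s13.png",cv2.resize(im[150:250,270:370,::-1],None,fx=6,fy=6,interpolation=cv2.INTER_CUBIC))
cv2.imwrite("pics/t13.png",cv2.resize(im2[150:250,255:345,::-1],None,fx=6,fy=6,interpolation=cv2.INTER_CUBIC))
E
```

```text
t 11.33 box-frame tcp [-141.8    0.2  152. ] F [0.47 0.09 0.36] grip 0.0004
roll deg 0.01 tilt [ 0.0129  0.0018 -0.9999]
```

View pics/s13.png

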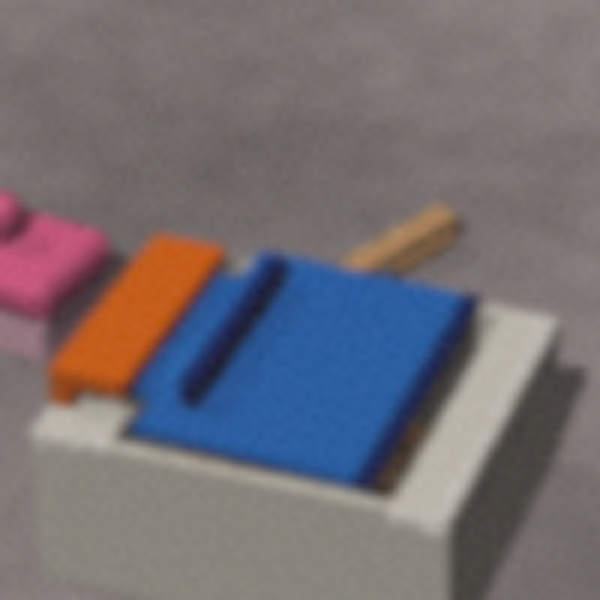

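View pics/t13.png

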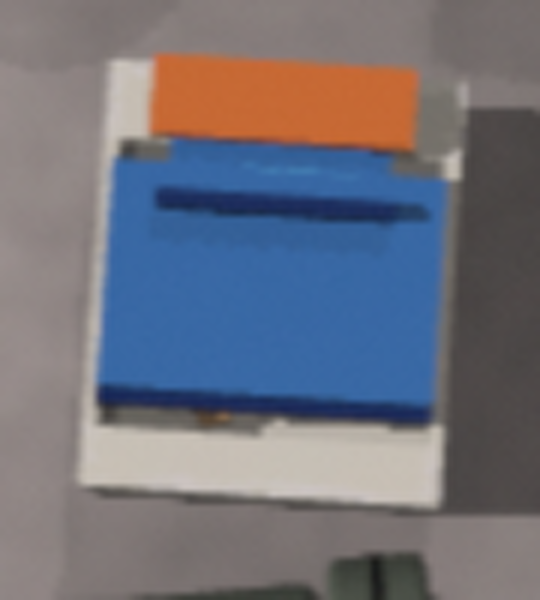

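```bash
python3 - <<'E'
from h import *
mt=ctrl.camera_model("top")
for t in(10,12,14,16):
  a=proj(mt,boxw([flapp(79,56,2,0,t),flapp(79,-56,2,0,t),flapp(3,56,2,0,t),(45,44,74.5),(72,44,74.5),(45,-44,74.5)],*BX))
  print(t,((a-[255,150])*6).round(0).tolist())
from itertools import product
for n in("side","top"):
  for th in("bowl","scrubber","pin_a"): print(n,th,[(round(d['p'],2),[round(x) for x in d['box']]) for d in ctrl.cut_out(n,th)][:2])
E
```

```text
10 [[104.0, 177.0], [439.0, 196.0], [88.0, 404.0], [140.0, 133.0], [145.0, 53.0], [406.0, 148.0]]
12 [[104.0, 172.0], [439.0, 191.0], [88.0, 398.0], [140.0, 133.0], [145.0, 53.0], [406.0, 148.0]]
14 [[104.0, 166.0], [440.0, 185.0], [89.0, 392.0], [140.0, 133.0], [145.0, 53.0], [406.0, 148.0]]
16 [[105.0, 160.0], [440.0, 179.0], [89.0, 386.0], [140.0, 133.0], [145.0, 53.0], [406.0, 148.0]]
side bowl []
side scrubber [(0.39, [292, 192, 345, 230])]
side pin_a [(0.67, [272, 273, 302, 298])]
top bowl [(0.59, [238, 79, 293, 138])]
top scrubber [(0.9, [330, 104, 364, 150]), (0.48, [268, 160, 334, 235])]
top pin_a [(0.52, [358, 183, 392, 201]), (0.5, [219, 173, 236, 207])]
```

View pics/topF.png

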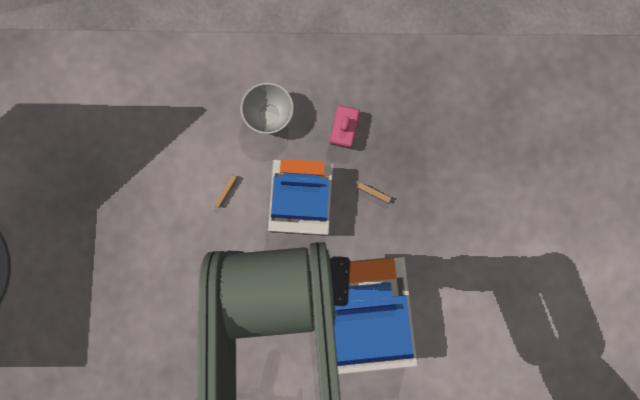

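Shoulder rows 157/180 and hinge-edge row 386 match the model at tuck ≈ 16 mm (160/179/386). Box, bowl, scrubber and pins are at their initial pixels, and the arm is clear.

```bash
python3 -c "
from workcell import ctrl
print(ctrl.hand_in(),ctrl.state()['time'])"
```

```text
the job is handed in; nothing more can be done
the job is handed in; nothing more can be done
```

The middle-sized box is shut, with its flap folded flat and tucked under the orange lip, and I handed the job in after about 11.5 s. The flap stayed down after I withdrew the arm.

**What I did**
- I pushed the flap over with the closed fingertip, pressed it flat, then pushed it along by its dark ridge until it stopped at about 7 N. I then let go.

**Last checks**
- **Tuck:** the top view fits a tuck of about 16 mm, so the front edge is roughly 11 mm under the lip.
- **Surroundings:** in the top picture the box, bowl, scrubber and both pins show no movement from their first positions.
- **Forces:** readings stayed at or below about 10 N, and nothing was touching the robot at the end.

**What went wrong or disagreed**
- **Fingertip height:** the closed fingertips turned out to be about 23–30 mm above the reported tool point. My first push therefore landed on the far side of the ridge at about 10 N; I backed off, corrected for it and pushed again, and nothing was displaced.
- **Order of the slide:** most of the slide, about 12 mm, came from friction while I pressed down on the already flat flap. The ridge was only touched for the last 2–4 mm.
- **Tuck estimates:** a rough reading of the side view gave 11.5–15 mm of tuck. I trusted the top view because all three of its edges agreed.
- **Networks:** in the last pictures they missed the bowl in the side view and took part of the box for the scrubber there, so I relied on the top picture.

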